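# Unnest, load and restack two workshop crates

## Robot

A 7-joint arm with a two-finger parallel gripper is mounted at the origin on the work surface. World frame = base frame: x ahead of the robot, y to its left, z up, the work surface at z = 0. Lengths are in m, angles in rad, forces in N, time in s.
With the tool pointing down it reaches from about 0.425 to 0.925 m from the base axis. Payload 6.8 kg.
Tool frame: the origin (TCP) lies midway between the tips of the shut fingers; the grasp point (between the pads) lies 19 mm behind it; z points along the fingers, y is the line along which they close (so a half turn about z gives the same grasp; the last joint's range is limited). The gripper opens to 85 mm and grips with 20 to 120 N. Pads are 22 mm wide; open, the fingers measure 114 mm over their backs; the gripper's body (76 mm by 85 mm) begins 54 mm behind the grasp point. The pads swing forward as they close: fully open they stand 13 mm farther back than shut.
Start: joints at [-1.375, 0.477, 0.022, 1.555, -0.011, 1.109, -0.083], TCP at [0.202, 0.644, 0.231] pointing down, gripper open.
Joint ranges: [-2.96, 2.96], [-0.34, 2.1], [-1.41, 1.46], [0.24, 2.44], [-1.37, 4.51], [0.17, 1.92], [-2.96, 2.96]. Speed limits (rad/s): [2.39, 2.39, 3.14, 3.14, 3.14, 3.14, 3.14].

## Interface

Orientations are given as a unit quaternion [w, x, y, z].
In Python, from station import bot gives the robot as it stands.
- The arm moves only by the tool jog_arm, never from a script. Its argument "rows" is a list of rows, each an object of numbers: "fingers": the finger opening in mm, from 0 to 85.4; "x", "y", "z": the shift along the tool's x, y, z in mm; "ax", "ay", "az": the turn, a rotation vector about the tool's x, y, z in degrees. A call has exactly 8 rows; each row shifts and turns the commanded pose from where the row before left it, along the tool's axes as they then stand; what a row does not reach is not made up. A row lasts 1/10 s, in which the tool goes at most 50 mm and 8.59 degrees, less where a joint would pass 70% of its speed; a pose out of reach is approached as far as the arm can. A call with a gripper value outside its range is refused whole. The fingers move at their own pace and stop on an object; "force" is the grip in N (left out, the last holds). Time passes only in rows, so rows that do not move let the fingers close, or fill a call up. It gives the time, the measured TCP pose, the force, the opening and the grip force at its end, in the units of the state.
- bot.get_obs(): the state, without advancing time (a new reading comes with each control period).
- bot.read_camera(name): name is "side" or "top"; returns a dict with "pixels" (420x560x3 uint8, red, green, blue), "vertical_fov" (degrees; the focal length in pixels is half the picture's height over the tangent of half this angle, whatever the lens; pixels are square), "cx", "cy" (the principal point, pixels), "dist_coeffs" ([k1, k2, p1, p2, k3] as OpenCV has them; the pictures are not rectified), "world_from_camera" (4x4, takes a point from camera to world coordinates). Camera axes: x right, y down, z forward; pixel columns grow to the right and rows downward; lengths in m; the calibration is good to about 2 mm. A picture is of the moment at which its call begins. There is no depth.
- bot.hand_in(): hands the job in; it is judged then, once.
The state is a dict: "t": time; "q": joint angles; "joint_vel": joint speeds; "joint_torque": joint torques, N m; "eef_pos": TCP position; "tool_rot": TCP orientation; "contact_force": force on the tool from outside, world axes, zero at the start; "torque": the same for the moment, N m; "gripper_width": opening from 0.0 (shut) to 1.0 (fully open); "grasp_force": force on a finger pad.
Only numpy, scipy, OpenCV 4.12 (cv2) and the standard library are available. Lean on these libraries where they do the work, as an engineer would, in place of code of your own. Each camera call takes 0.05 s, during which the arm holds its last target. There are 200 camera calls.

## Task

Lift the blue crate out of the grey one and stand it upright on the bench beside it. Stand the brass stamp upright on the floor of the grey crate and let go of it, then take the blue crate again, turn it half round so that its red end is over the grey crate's plain end, and lower it in hand, not dropped, squarely onto the grey crate so that it stands level on the rim lugs above the stamp. Leave the grey crate upright on the bench, do not knock the stamp over and do not disturb the paste jar, the tape roll or the red book.

Things in the scene. Friction and masses are not known exactly. Their poses are not given: they have to be found in the camera images.
- crate_grey: Lower stack-nest crate, grey with one red end, 0.35 kg, loose, any yaw. Open on top; 184 x 68 mm over the rim, 75 high, sloping walls, underside 159 x 44. Floor 3 mm thick, inside 39 mm wide there, 60 at the rim; clear floor 120 long. Vertical rim band from 57 to 75 mm up: grip it across the 68 mm. Origin: centre of underside; x along the length to the RED end, y across, z up.
- crate_blue: Upper crate, blue with one red end, about 0.2 kg, same shape and axes as the grey one. At the start nested in it the same way round: underside 37 mm above the grey underside, 2.5 mm play each way, lifts straight out. Put in turned half round, its feet land on the grey lugs: underside 69 mm above the grey underside, sunk 6 mm in its rim, about 7 mm play each way.
- crate_grey_red_end (a point): Middle of the red end of the grey crate's rim, 90 mm from the crate's centre along its x, 66 mm above its underside. Each crate has black lugs sticking 22 mm inward from its end walls, tops 69 mm above its underside: two at the red end, one in the middle of the plain end; recesses below in the outer ends let a crate the same way round drop past them.
- crate_blue_red_end (a point): Middle of the red end of the blue crate's rim, 90 mm from the crate's centre along its x, 66 mm above its underside. It must finish over the grey crate's plain end.
- stamp: Finishing stamp standing upright: round brass foot 28 mm diameter, 22 high, round wooden handle above it 20 mm diameter, 60 high in all, about 0.12 kg. Origin: centre of its underside, z up. Grip the handle from above, clear of the foot. Setting it in the middle of the grey crate, have the fingers close along the crate's length: across it there is no room for them to open low down.
- paste_jar: White jar of paste, 52 mm diameter, 70 mm high, standing on the bench; bystander. Origin: centre of the underside.
- tape_roll: Blue roll of tape lying flat, 64 mm diameter, 24 mm high; bystander. Origin: centre of the underside.
- red_book: Red book lying flat, 110 x 160 x 22 mm, beyond the crates; bystander. Origin: centre of the underside.
Mind the look-alikes: they are no part of the job. What is shaped like the stamp but purple is not meant.

How it is judged:
By the outcome, as a careful person would: the job done as asked, in the order asked, and still so for the second after the job is handed in, with the robot touching nothing.
It also fails if it takes over 72 s, if anything falls off the work surface, if the arm or the gripper's body presses on something with over 40 N, if the wrist force passes 120 N, or if a joint passes its speed limit or range.

## Working session

There is one attempt and no reset: what is moved stays moved. The work goes in short steps, Python scripts to look and compute and a tool call to move; the robot and the scene stay as the last step left them, time stands still between calls to the robot, and variables do not carry over. Pictures are saved under pics/ and viewed, at most 10 in all, crops included, and the job is handed in when it is done.

Besides the shell and the picture viewer there is one more tool, called after "Request:" in YAML: its name, and indented under it one key for each argument. jog_arm: Moves the arm, as the interface text tells. Its arguments: {"type":"object","properties":{"rows":{"type":"array","items":{"type":"object","properties":{"fingers":{"type":"number"},"x":{"type":"number"},"y":{"type":"number"},"z":{"type":"number"},"ax":{"type":"number"},"ay":{"type":"number"},"az":{"type":"number"}}}},"force":{"type":"number"}},"required":["rows"]}

```bash
ls; mkdir -p pics; python3 - <<'E'
from station import bot
import cv2,numpy as np
o=bot.get_obs();print({k:np.round(v,3) for k,v in o.items()})
for n in("side","top"):
    c=bot.read_camera(n);cv2.imwrite(f"pics/{n}0.png",c["pixels"][:,:,::-1]);print(n,c["vertical_fov"],c["cx"],c["cy"],c["dist_coeffs"],np.round(c["world_from_camera"],3).tolist())
E
```

```text
pics
{'t': np.float64(0.0), 'q': array([-1.375,  0.478,  0.022,  1.556, -0.012,  1.109, -0.083]), 'joint_vel': array([-0.001,  0.001, -0.   , -0.001, -0.001,  0.   , -0.001]), 'joint_torque': array([ 0.0000e+00, -5.9644e+01,  1.6080e+00, -2.8120e+01,  1.3000e-02,
        9.0000e-03,  0.0000e+00]), 'eef_pos': array([0.202, 0.644, 0.23 ]), 'tool_rot': array([-0.   ,  0.151,  0.988, -0.001]), 'contact_force': array([ 0.015, -0.098, -0.092]), 'torque': array([-0.016,  0.01 ,  0.033]), 'grasp_force': np.float64(0.0), 'gripper_width': np.float64(0.997)}
side 55.04275709120819 283.05671253440323 218.09709134111077 [0.02937218 0.         0.         0.         0.        ] [[-0.897, -0.283, 0.338, 0.294], [-0.441, 0.538, -0.719, 0.692], [0.022, -0.794, -0.608, 0.626], [0.0, 0.0, 0.0, 1.0]]
top 56.775595934108225 289.4681190160826 204.79250120077242 [0.02225545 0.         0.         0.         0.        ] [[-0.012, -0.983, 0.182, 0.43], [-1.0, 0.015, 0.013, 0.024], [-0.015, -0.182, -0.983, 1.076], [0.0, 0.0, 0.0, 1.0]]
```

View pics/side0.png

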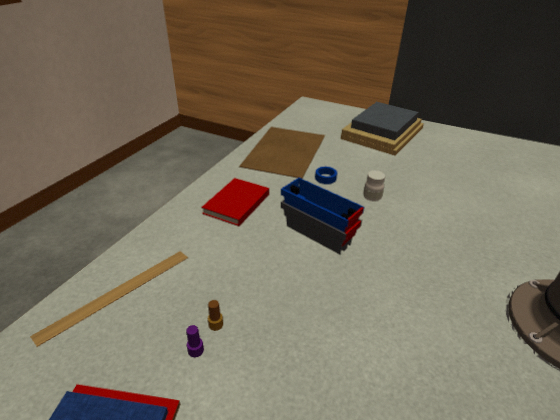

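View pics/top0.png

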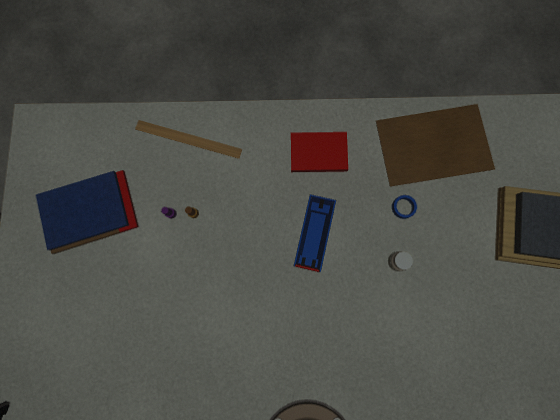

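The side view shows the crate stack at about (320,213) with its red end at (355,222), the brass stamp at (215,315) and the purple one at (195,342). The top view shows the stack at (314,233) with its red end at the bottom (307,268), and the stamp at (192,212).

```bash
cat > h.py <<'E'
from station import bot
import cv2,numpy as np
class V:
    def __init__(s,n):
        c=bot.read_camera(n);s.im=c["pixels"];f=s.im.shape[0]/2/np.tan(np.radians(c["vertical_fov"])/2)
        s.K=np.array([[f,0,c["cx"]],[0,f,c["cy"]],[0,0,1]]);s.d=np.array(c["dist_coeffs"]);s.T=np.array(c["world_from_camera"])
        s.hsv=cv2.cvtColor(s.im,cv2.COLOR_RGB2HSV);s.o=s.T[:3,3]
    def ray(s,uv):
        p=cv2.undistortPoints(np.array(uv,float).reshape(-1,1,2),s.K,s.d).reshape(-1,2)
        r=np.c_[p,np.ones(len(p))]@s.T[:3,:3].T;return r/np.linalg.norm(r,axis=1,keepdims=True)
    def plane(s,uv,z):
        r=s.ray(uv);return s.o+r*((z-s.o[2])/r[:,2])[:,None]
    def proj(s,P):
        W=np.linalg.inv(s.T);return cv2.projectPoints(np.array(P,float).reshape(-1,1,3),cv2.Rodrigues(W[:3,:3])[0],W[:3,3],s.K,s.d)[0].reshape(-1,2)
    def mask(s,lo,hi,box=None):
        m=cv2.inRange(s.hsv,np.array(lo),np.array(hi))
        if box:
            b=np.zeros_like(m);x0,y0,x1,y1=box;b[y0:y1,x0:x1]=255;m&=b
        return m
def tri(a,ua,b,ub):
    out=[]
    for r,q in zip(a.ray(ua),b.ray(ub)):
        A=np.c_[r,-q];t=np.linalg.lstsq(A,b.o-a.o,rcond=None)[0];P=a.o+r*t[0];Q=b.o+q*t[1];out.append([*(P+Q)/2,np.linalg.norm(P-Q)])
    return np.array(out)
def hull(m):
    c=cv2.convexHull(np.vstack([k for k in cv2.findContours(m,cv2.RETR_EXTERNAL,cv2.CHAIN_APPROX_NONE)[0] if len(k)>5]));return c
E
python3 - <<'E'
from h import *
s,t=V("side"),V("top")
def crop(v,x,y,w,h,k): return cv2.resize(v.im[y:y+h,x:x+w,::-1],None,fx=k,fy=k,interpolation=cv2.INTER_CUBIC)
a=np.hstack([crop(s,275,172,95,80,4),crop(t,280,185,70,80,4)])
b=np.hstack([crop(s,180,290,55,70,4),crop(t,155,195,55,70,4),crop(t,280,215,55,60,4)[:280]]) if 0 else np.hstack([crop(s,180,290,55,70,4),crop(t,155,195,55,70,4),crop(t,280,205,55,70,4)])
w=max(a.shape[1],b.shape[1]);P=lambda q:np.pad(q,((0,0),(0,w-q.shape[1]),(0,0)))
o=np.vstack([P(a),P(b)]);o=cv2.convertScaleAbs(o,alpha=1.8);print(o.shape);cv2.imwrite("pics/c1.png",o)
for n,v,bb in(("s",s,(203,295,228,333)),("t",t,(182,200,202,222))):
    m=v.mask((5,90,30),(28,255,255),bb);h=hull(m);print(n,"stamp",cv2.minAreaRect(h),m.sum()//255,h.reshape(-1,2).tolist())
for n,v,bb in(("s",s,(275,172,370,252)),("t",t,(285,188,345,278))):
    m=v.mask((100,100,20),(130,255,255),bb)|v.mask((0,120,30),(8,255,255),bb)|v.mask((172,120,30),(180,255,255),bb)
    h=hull(m);e=cv2.approxPolyDP(h,3,True);print(n,"crate",cv2.minAreaRect(h),e.reshape(-1,2).tolist())
    if n=="t":
        for z in(.112,):print(np.round(cv2.boxPoints(cv2.minAreaRect(t.plane(h.astype(float),z)[:,:2].astype(np.float32))),4),cv2.minAreaRect(t.plane(h.astype(float),z)[:,:2].astype(np.float32)))
E
```

```text
(600, 660, 3)
s stamp ((215.0, 315.0), (30.0, 14.0), 90.0) 366 [[216, 300], [217, 301], [218, 303], [222, 316], [222, 325], [221, 327], [219, 329], [217, 330], [214, 330], [211, 329], [209, 327], [208, 322], [208, 303], [210, 301], [212, 300]]
t stamp ((191.25001525878906, 211.75003051757812), (12.727922439575195, 9.192387580871582), 45.0) 101 [[190, 207], [194, 208], [197, 211], [197, 215], [195, 217], [192, 217], [189, 216], [188, 215], [185, 211], [185, 209], [187, 207]]
s crate ((326.7370300292969, 199.53387451171875), (85.283447265625, 54.911373138427734), 37.66562271118164) [[360, 224], [342, 246], [285, 202], [281, 189], [316, 172], [336, 172], [363, 208]]
t crate ((314.6529235839844, 232.81175231933594), (27.65863800048828, 73.75636291503906), 12.52880859375) [[335, 200], [320, 271], [294, 265], [310, 194]]
[[ 0.4408 -0.0366]
 [ 0.6198 -0.0806]
 [ 0.636  -0.0147]
 [ 0.4571  0.0293]] ((0.5384199619293213, -0.025671929121017456), (0.06788364052772522, 0.18428348004817963), 76.17620849609375)
```

View pics/c1.png

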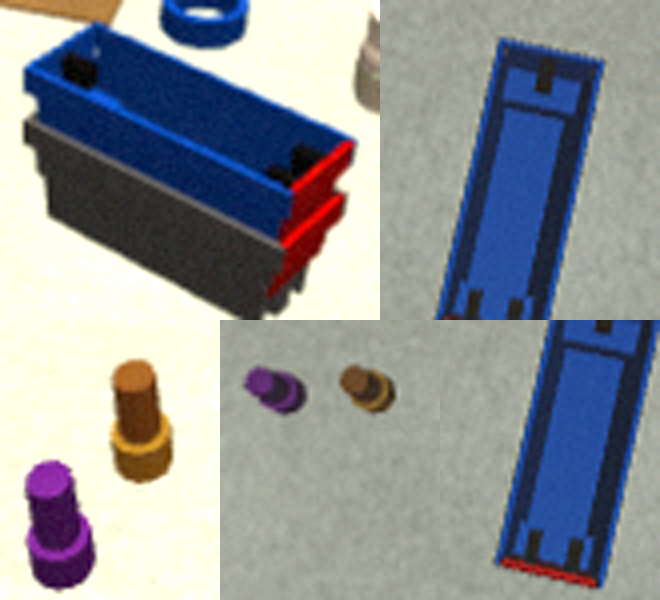

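The crop shows all four blue rim corners in the side view, near (281,189), (299,178), (364,207) and (348,220). The handle tops sit at side (213.5,303) and top (188.5,209.5). The rim measures 67.9 x 184.3 mm, which matches the given size. Next I check the heights by triangulation.

```bash
python3 - <<'E'
from h import *
s,t=V("side"),V("top")
S=[(348,219.7),(363.6,207),(299,178.2),(281.2,189.6)]
B=[(320,271),(294,265),(310,194),(335,200)]
# top corners: red +y, red -y, plain -y, plain +y
T=[(294.3,265.5),(320.3,271.3),(335.3,200),(309.7,194.2)]
C=tri(s,S,t,T);print(np.round(C,4),C.mean(0))
print(np.round(tri(s,[(213.5,303)],t,[(188.4,209.4)]),4))
# foot: lower circle centre on z=0.022 rim of foot / bench
print("s foot",s.plane([(215.3,323)],.011),"t foot",t.plane([(192.6,212.7)],.011))
m=t.mask((0,120,30),(8,255,255),(285,255,330,278));print(np.argwhere(m).mean(0)[::-1])
for P in [(.5384,-.0257,.112)]:print(s.proj(P),t.proj(P))
for n,v,bb in(("tape t",t,(388,190,420,222)),):
    h=hull(v.mask((100,90,20),(130,255,255),bb)).astype(float);p=v.plane(h,.024)[:,:2];print(n,cv2.minEnclosingCircle(p.astype(np.float32)))
print("jar",t.plane([(403,261)],.07),"book corners",t.plane([(291,133),(347,132),(291,171),(348,171)],.022)[:,:2])
E
```

```text
[[ 4.570e-01  2.620e-02  1.123e-01  2.000e-04]
 [ 4.423e-01 -3.720e-02  1.095e-01  2.000e-04]
 [ 6.188e-01 -8.020e-02  1.089e-01  2.200e-03]
 [ 6.350e-01 -1.580e-02  1.083e-01  2.000e-03]] [ 0.53825666 -0.02672415  0.10973256  0.00113417]
[[6.097e-01 3.063e-01 5.900e-02 5.000e-04]]
s foot [[0.60623086 0.31200951 0.011     ]] t foot [[0.60895038 0.30767    0.011     ]]
[306.93103448 267.55172414]
[[321.06967787 197.07164358]] [[314.71355353 232.16714253]]
tape t ((0.6161989569664001, -0.27591606974601746), 0.03391449898481369)
jar [[ 0.46645841 -0.25073902  0.07      ]] book corners [[ 0.8337206   0.03060096]
 [ 0.83377199 -0.12894672]
 [ 0.72162925  0.03202106]
 [ 0.71900067 -0.12737152]]
```

The heights agree with the text: rim about 110 mm against 112, stamp top 59 mm against 60. The stack is centred at (0.538,-0.026) with yaw 166.2°, and the stamp is at (0.609,0.307).

```bash
cat > to.py <<'E'
import sys,numpy as np
from station import bot
from scipy.spatial.transform import Rotation as R
def to(x,y,z,yaw):
    o=bot.get_obs();r=R.from_quat(o["tool_rot"],scalar_first=True);d=r.inv().apply(np.array([x,y,z])-o["eef_pos"])*1e3
    # goal: tool z down, tool x at yaw
    c,s=np.cos(np.radians(yaw)),np.sin(np.radians(yaw));G=R.from_matrix(np.array([[c,s,0],[s,-c,0],[0,0,-1]]))
    v=(r.inv()*G).as_rotvec(degrees=True)
    print("t",o["t"].round(2),"pos",o["eef_pos"].round(4),"shift mm",d.round(1),"turn deg",v.round(2),"q",o["q"].round(2),"F",o["contact_force"].round(1),"w",round(float(o["gripper_width"]),3),"gf",round(float(o["grasp_force"]),1))
if __name__=="__main__": to(*map(float,sys.argv[1:]))
E
python3 to.py .538 -.026 .18 166.2
```

```text
Traceback (most recent call last):
  File "to.py", line 10, in <module>
    if __name__=="__main__": to(*map(float,sys.argv[1:]))
                             ~~^^^^^^^^^^^^^^^^^^^^^^^^^^
  File "to.py", line 9, in to
    print("t",o["t"].round(2),"pos",o["eef_pos"].round(4),"shift mm",d.round(1),"turn deg",v.round(2),"q",o["q"].round(2),"F",o["contact_force"].round(1),"w",round(float(o["gripper_width"]),3),"gf",round(float(o["grasp_force"]),1))
              ^^^^^^^^^^^^
AttributeError: 'float' object has no attribute 'round'
```

```bash
sed -i 's/o\["t"\].round(2)/round(float(o["t"]),2)/' to.py; python3 to.py .538 -.026 .18 166.2
```

```text
t 0.3 pos [0.2019 0.6439 0.231 ] shift mm [-521.2 -538.6   51.3] turn deg [-0.04 -0.   -3.61] q [-1.38  0.48  0.02  1.56 -0.01  1.11 -0.08] F [-0.5 -0.4  0.1] w 1.003 gf 0.0
```

Request:
jog_arm:
  rows:
    - {"x": -32,"y": -33,"fingers": 85}
    - {"x": -32,"y": -33}
    - {"x": -32,"y": -33}
    - {"x": -32,"y": -33}
    - {"x": -32,"y": -33}
    - {"x": -32,"y": -33}
    - {"x": -32,"y": -33}
    - {"x": -32,"y": -33}

```text
invalid input
```

Request:
jog_arm:
  rows:
    - {"x": -32,"y": -33}
    - {"x": -32,"y": -33}
    - {"x": -32,"y": -33}
    - {"x": -32,"y": -33}
    - {"x": -32,"y": -33}
    - {"x": -32,"y": -33}
    - {"x": -9,"y": -10,"az": -3.6}
    - {"z": 0}

```text
invalid input
```

```bash
python3 to.py .538 -.026 .078 166.2
```

```text
t 0.3 pos [0.2019 0.6439 0.231 ] shift mm [-521.2 -538.6  153.3] turn deg [-0.04 -0.   -3.61] q [-1.38  0.48  0.02  1.56 -0.01  1.11 -0.08] F [-0.5 -0.4  0.1] w 1.003 gf 0.0
```

Request:
jog_arm:
  rows:
    - {"fingers": 85,"x": -32,"y": -33,"z": 0,"ax": 0,"ay": 0,"az": 0}
    - {"fingers": 85,"x": -32,"y": -33,"z": 0,"ax": 0,"ay": 0,"az": 0}
    - {"fingers": 85,"x": -32,"y": -33,"z": 0,"ax": 0,"ay": 0,"az": 0}
    - {"fingers": 85,"x": -32,"y": -33,"z": 0,"ax": 0,"ay": 0,"az": 0}
    - {"fingers": 85,"x": -32,"y": -33,"z": 0,"ax": 0,"ay": 0,"az": 0}
    - {"fingers": 85,"x": -32,"y": -33,"z": 0,"ax": 0,"ay": 0,"az": 0}
    - {"fingers": 85,"x": -32,"y": -33,"z": 0,"ax": 0,"ay": 0,"az": 0}
    - {"fingers": 85,"x": -32,"y": -33,"z": 0,"ax": 0,"ay": 0,"az": 0}

```text
t: 1.1
eef_pos: [0.3678, 0.3139, 0.2316]
tool_rot: [0.0, 0.151, 0.988, 0.0]
contact_force: [0.9, 0.2, 0.6]
gripper_width: 0.994
grasp_force: 0.0
```

Every row needs all its fields; the move went through.

Request:
jog_arm:
  rows:
    - {"fingers": 85,"x": -32,"y": -33,"z": 0,"ax": 0,"ay": 0,"az": 0}
    - {"fingers": 85,"x": -32,"y": -33,"z": 0,"ax": 0,"ay": 0,"az": 0}
    - {"fingers": 85,"x": -32,"y": -33,"z": 0,"ax": 0,"ay": 0,"az": 0}
    - {"fingers": 85,"x": -32,"y": -33,"z": 0,"ax": 0,"ay": 0,"az": 0}
    - {"fingers": 85,"x": -32,"y": -33,"z": 0,"ax": 0,"ay": 0,"az": 0}
    - {"fingers": 85,"x": -32,"y": -33,"z": 0,"ax": 0,"ay": 0,"az": 0}
    - {"fingers": 85,"x": -32,"y": -33,"z": 0,"ax": 0,"ay": 0,"az": 0}
    - {"fingers": 85,"x": -9,"y": -10,"z": 20,"ax": 0,"ay": 0,"az": -3.6}

```text
t: 1.9
eef_pos: [0.5209, 0.0107, 0.2137]
tool_rot: [0.003, 0.123, 0.992, -0.0]
contact_force: [-0.3, 0.5, 0.3]
gripper_width: 0.998
grasp_force: 0.0
```

```bash
python3 to.py .538 -.026 .078 166.2
```

```text
t 1.9 pos [0.5209 0.0107 0.2137] shift mm [-24.6 -31.5 135.8] turn deg [ 0.05  0.39 -0.34] q [-0.47  0.25  0.39  1.97 -0.11  0.94  1.3 ] F [-0.3  0.5  0.3] w 0.998 gf 0.0
```

Request:
jog_arm:
  rows:
    - {"fingers": 85,"x": -25,"y": -32,"z": 25,"ax": 0,"ay": 0,"az": 0}
    - {"fingers": 85,"x": 0,"y": 0,"z": 40,"ax": 0,"ay": 0,"az": 0}
    - {"fingers": 85,"x": 0,"y": 0,"z": 0,"ax": 0,"ay": 0,"az": 0}
    - {"fingers": 85,"x": 0,"y": 0,"z": 0,"ax": 0,"ay": 0,"az": 0}
    - {"fingers": 85,"x": 0,"y": 0,"z": 0,"ax": 0,"ay": 0,"az": 0}
    - {"fingers": 85,"x": 0,"y": 0,"z": 0,"ax": 0,"ay": 0,"az": 0}
    - {"fingers": 85,"x": 0,"y": 0,"z": 0,"ax": 0,"ay": 0,"az": 0}
    - {"fingers": 85,"x": 0,"y": 0,"z": 0,"ax": 0,"ay": 0,"az": 0}

```text
t: 2.7
eef_pos: [0.5345, -0.0206, 0.1471]
tool_rot: [0.001, 0.12, 0.993, 0.0]
contact_force: [0.2, -0.8, 0.9]
gripper_width: 0.996
grasp_force: 0.0
```

```bash
python3 to.py .538 -.026 .078 166.2
```

```text
t 2.7 pos [ 0.5345 -0.0206  0.1471] shift mm [-4.6 -4.4 69.1] turn deg [0.05 0.07 0.03] q [-0.39  0.36  0.38  1.99 -0.18  0.82  1.43] F [ 0.2 -0.8  0.9] w 0.996 gf 0.0
```

Request:
jog_arm:
  rows:
    - {"fingers": 85,"x": -4.5,"y": -4.5,"z": 0,"ax": 0,"ay": 0,"az": 0}
    - {"fingers": 85,"x": 0,"y": 0,"z": 15,"ax": 0,"ay": 0,"az": 0}
    - {"fingers": 85,"x": 0,"y": 0,"z": 15,"ax": 0,"ay": 0,"az": 0}
    - {"fingers": 85,"x": 0,"y": 0,"z": 15,"ax": 0,"ay": 0,"az": 0}
    - {"fingers": 85,"x": 0,"y": 0,"z": 12,"ax": 0,"ay": 0,"az": 0}
    - {"fingers": 85,"x": 0,"y": 0,"z": 12,"ax": 0,"ay": 0,"az": 0}
    - {"fingers": 85,"x": 0,"y": 0,"z": 0,"ax": 0,"ay": 0,"az": 0}
    - {"fingers": 85,"x": 0,"y": 0,"z": 0,"ax": 0,"ay": 0,"az": 0}

```text
t: 3.5
eef_pos: [0.5374, -0.0267, 0.0773]
tool_rot: [-0.0, 0.12, 0.993, -0.0]
contact_force: [0.3, -0.2, -0.1]
gripper_width: 0.992
grasp_force: 0.0
```

```bash
python3 to.py .538 -.026 .078 166.2;python3 - <<'E'
from h import *
s=V("side");o=cv2.resize(s.im[120:270,230:430,::-1],None,fx=3,fy=3);cv2.imwrite("pics/d1.png",cv2.convertScaleAbs(o,alpha=1.7))
E
```

```text
t 3.5 pos [ 0.5374 -0.0267  0.0773] shift mm [-0.4  0.8 -0.7] turn deg [-0.01 -0.02 -0.01] q [-0.33  0.48  0.34  2.03 -0.25  0.68  1.49] F [ 0.3 -0.2 -0.1] w 0.992 gf 0.0
```

View pics/d1.png

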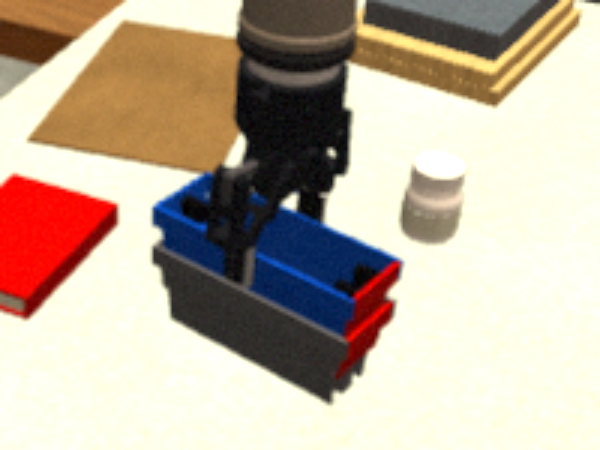

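The open fingers straddle the blue rim, with the near tip at crop (240,285), just above the grey rim. Now I close and lift.

Request:
jog_arm:
  force: 50
  rows:
    - {"fingers": 60,"x": 0,"y": 0,"z": 0,"ax": 0,"ay": 0,"az": 0}
    - {"fingers": 60,"x": 0,"y": 0,"z": 0,"ax": 0,"ay": 0,"az": 0}
    - {"fingers": 60,"x": 0,"y": 0,"z": 0,"ax": 0,"ay": 0,"az": 0}
    - {"fingers": 60,"x": 0,"y": 0,"z": 0,"ax": 0,"ay": 0,"az": 0}
    - {"fingers": 60,"x": 0,"y": 0,"z": 0,"ax": 0,"ay": 0,"az": 0}
    - {"fingers": 60,"x": 0,"y": 0,"z": 0,"ax": 0,"ay": 0,"az": 0}
    - {"fingers": 60,"x": 0,"y": 0,"z": 0,"ax": 0,"ay": 0,"az": 0}
    - {"fingers": 60,"x": 0,"y": 0,"z": 0,"ax": 0,"ay": 0,"az": 0}

```text
t: 4.35
eef_pos: [0.538, -0.0265, 0.0782]
tool_rot: [0.001, 0.12, 0.993, 0.0]
contact_force: [-1.1, 0.3, 5.7]
gripper_width: 0.784
grasp_force: 55.3
```

Request:
jog_arm:
  rows:
    - {"fingers": 60,"x": 0,"y": 0,"z": -4,"ax": 0,"ay": 0,"az": 0}
    - {"fingers": 60,"x": 0,"y": 0,"z": -4,"ax": 0,"ay": 0,"az": 0}
    - {"fingers": 60,"x": 0,"y": 0,"z": -6,"ax": 0,"ay": 0,"az": 0}
    - {"fingers": 60,"x": 0,"y": 0,"z": -8,"ax": 0,"ay": 0,"az": 0}
    - {"fingers": 60,"x": 0,"y": 0,"z": -10,"ax": 0,"ay": 0,"az": 0}
    - {"fingers": 60,"x": 0,"y": 0,"z": -10,"ax": 0,"ay": 0,"az": 0}
    - {"fingers": 60,"x": 0,"y": 0,"z": -10,"ax": 0,"ay": 0,"az": 0}
    - {"fingers": 60,"x": 0,"y": 0,"z": -8,"ax": 0,"ay": 0,"az": 0}

```text
t: 5.15
eef_pos: [0.5377, -0.0266, 0.1385]
tool_rot: [0.0, 0.12, 0.993, 0.0]
contact_force: [-0.5, -0.6, -2.8]
gripper_width: 0.791
grasp_force: 56.4
```

```bash
python3 to.py .574 .12 .05 166.2;python3 - <<'E'
from h import *
s=V("side");o=cv2.resize(s.im[120:270,230:430,::-1],None,fx=3,fy=3);cv2.imwrite("pics/d2.png",cv2.convertScaleAbs(o,alpha=1.7))
E
```

```text
t 5.15 pos [ 0.5377 -0.0266  0.1385] shift mm [ -0.2 151.   88.6] turn deg [ 0.02  0.05 -0.01] q [-0.37  0.38  0.38  1.99 -0.19  0.8   1.45] F [-0.5 -0.6 -2.8] w 0.791 gf 56.4
```

View pics/d2.png

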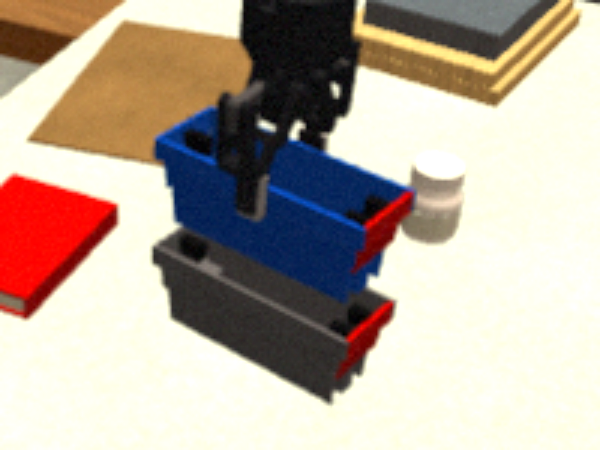

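Blue hangs level and clear of the upright grey crate. I move it 150 mm sideways and lower it.

Request:
jog_arm:
  rows:
    - {"fingers": 60,"x": 0,"y": 15,"z": -5,"ax": 0,"ay": 0,"az": 0}
    - {"fingers": 60,"x": 0,"y": 30,"z": 0,"ax": 0,"ay": 0,"az": 0}
    - {"fingers": 60,"x": 0,"y": 35,"z": 0,"ax": 0,"ay": 0,"az": 0}
    - {"fingers": 60,"x": 0,"y": 35,"z": 0,"ax": 0,"ay": 0,"az": 0}
    - {"fingers": 60,"x": 0,"y": 25,"z": 0,"ax": 0,"ay": 0,"az": 0}
    - {"fingers": 60,"x": 0,"y": 10,"z": 20,"ax": 0,"ay": 0,"az": 0}
    - {"fingers": 60,"x": 0,"y": 0,"z": 25,"ax": 0,"ay": 0,"az": 0}
    - {"fingers": 60,"x": 0,"y": 0,"z": 25,"ax": 0,"ay": 0,"az": 0}

```text
t: 6.0
eef_pos: [0.5733, 0.1201, 0.0716]
tool_rot: [0.0, 0.119, 0.993, 0.0]
contact_force: [0.3, -0.4, -2.9]
gripper_width: 0.789
grasp_force: 56.8
```

Request:
jog_arm:
  rows:
    - {"fingers": 60,"x": 0,"y": 0,"z": 12,"ax": 0,"ay": 0,"az": 0}
    - {"fingers": 60,"x": 0,"y": 0,"z": 5,"ax": 0,"ay": 0,"az": 0}
    - {"fingers": 60,"x": 0,"y": 0,"z": 5,"ax": 0,"ay": 0,"az": 0}
    - {"fingers": 60,"x": 0,"y": 0,"z": 4,"ax": 0,"ay": 0,"az": 0}
    - {"fingers": 60,"x": 0,"y": 0,"z": 3,"ax": 0,"ay": 0,"az": 0}
    - {"fingers": 60,"x": 0,"y": 0,"z": 1,"ax": 0,"ay": 0,"az": 0}
    - {"fingers": 60,"x": 0,"y": 0,"z": 0,"ax": 0,"ay": 0,"az": 0}
    - {"fingers": 60,"x": 0,"y": 0,"z": 0,"ax": 0,"ay": 0,"az": 0}

```text
t: 6.8
eef_pos: [0.5734, 0.1192, 0.0426]
tool_rot: [0.0, 0.12, 0.993, 0.0]
contact_force: [-0.1, -0.1, -2.7]
gripper_width: 0.788
grasp_force: 56.9
```

```bash
python3 to.py .574 .12 .0413 166.2
```

```text
t 6.8 pos [0.5734 0.1192 0.0426] shift mm [-0.4  0.9  1.3] turn deg [ 0.02  0.03 -0.01] q [-0.53  0.59  0.29  1.93 -0.26  0.66  1.25] F [-0.1 -0.1 -2.7] w 0.788 gf 56.9
```

Force is still -2.7 N, so it hangs about 1 mm above the bench. I lower it until contact.

Request:
jog_arm:
  rows:
    - {"fingers": 60,"x": 0,"y": 0,"z": 0.8,"ax": 0,"ay": 0,"az": 0}
    - {"fingers": 60,"x": 0,"y": 0,"z": 0,"ax": 0,"ay": 0,"az": 0}
    - {"fingers": 60,"x": 0,"y": 0,"z": 0.5,"ax": 0,"ay": 0,"az": 0}
    - {"fingers": 60,"x": 0,"y": 0,"z": 0,"ax": 0,"ay": 0,"az": 0}
    - {"fingers": 60,"x": 0,"y": 0,"z": 0.5,"ax": 0,"ay": 0,"az": 0}
    - {"fingers": 60,"x": 0,"y": 0,"z": 0,"ax": 0,"ay": 0,"az": 0}
    - {"fingers": 60,"x": 0,"y": 0,"z": 0,"ax": 0,"ay": 0,"az": 0}
    - {"fingers": 60,"x": 0,"y": 0,"z": 0,"ax": 0,"ay": 0,"az": 0}

```text
t: 7.6
eef_pos: [0.5732, 0.1192, 0.0413]
tool_rot: [0.0, 0.12, 0.993, 0.0]
contact_force: [-3.1, -0.0, 7.7]
gripper_width: 0.786
grasp_force: 58.3
```

Request:
jog_arm:
  rows:
    - {"fingers": 85,"x": 0,"y": 0,"z": 0,"ax": 0,"ay": 0,"az": 0}
    - {"fingers": 85,"x": 0,"y": 0,"z": 0,"ax": 0,"ay": 0,"az": 0}
    - {"fingers": 85,"x": 0,"y": 0,"z": 0,"ax": 0,"ay": 0,"az": 0}
    - {"fingers": 85,"x": 0,"y": 0,"z": 0,"ax": 0,"ay": 0,"az": 0}
    - {"fingers": 85,"x": 0,"y": 0,"z": -10,"ax": 0,"ay": 0,"az": 0}
    - {"fingers": 85,"x": 0,"y": 0,"z": -20,"ax": 0,"ay": 0,"az": 0}
    - {"fingers": 85,"x": 0,"y": 0,"z": -30,"ax": 0,"ay": 0,"az": 0}
    - {"fingers": 85,"x": 0,"y": 0,"z": -30,"ax": 0,"ay": 0,"az": 0}

```text
t: 8.4
eef_pos: [0.573, 0.1189, 0.1319]
tool_rot: [-0.0, 0.12, 0.993, -0.0]
contact_force: [0.4, 0.1, 0.8]
gripper_width: 0.998
grasp_force: 0.0
```

```bash
python3 to.py .609 .307 .12 76.2
```

```text
t 8.4 pos [0.573  0.1189 0.1319] shift mm [  9.9 191.3  11.8] turn deg [-3.000e-02  0.000e+00  8.998e+01] q [-0.58  0.46  0.35  1.88 -0.21  0.83  1.2 ] F [0.4 0.1 0.8] w 0.998 gf 0.0
```

Request:
jog_arm:
  rows:
    - {"fingers": 60,"x": 2,"y": 40,"z": 0,"ax": 0,"ay": 0,"az": 0}
    - {"fingers": 60,"x": 2,"y": 40,"z": 0,"ax": 0,"ay": 0,"az": 0}
    - {"fingers": 60,"x": 2,"y": 40,"z": 0,"ax": 0,"ay": 0,"az": 0}
    - {"fingers": 60,"x": 2,"y": 40,"z": 0,"ax": 0,"ay": 0,"az": 0}
    - {"fingers": 60,"x": 2,"y": 31,"z": 0,"ax": 0,"ay": 0,"az": 0}
    - {"fingers": 60,"x": 0,"y": 0,"z": 0,"ax": 0,"ay": 0,"az": 8}
    - {"fingers": 60,"x": 0,"y": 0,"z": 0,"ax": 0,"ay": 0,"az": 8}
    - {"fingers": 60,"x": 0,"y": 0,"z": 0,"ax": 0,"ay": 0,"az": 8}

```text
t: 9.2
eef_pos: [0.6091, 0.3073, 0.1311]
tool_rot: [0.0, 0.326, 0.945, 0.0]
contact_force: [0.7, 0.2, 0.7]
gripper_width: 0.703
grasp_force: 0.0
```

Request:
jog_arm:
  rows:
    - {"fingers": 60,"x": 0,"y": 0,"z": 0,"ax": 0,"ay": 0,"az": 8}
    - {"fingers": 60,"x": 0,"y": 0,"z": 0,"ax": 0,"ay": 0,"az": 8}
    - {"fingers": 60,"x": 0,"y": 0,"z": 0,"ax": 0,"ay": 0,"az": 8}
    - {"fingers": 60,"x": 0,"y": 0,"z": 0,"ax": 0,"ay": 0,"az": 8}
    - {"fingers": 60,"x": 0,"y": 0,"z": 0,"ax": 0,"ay": 0,"az": 8}
    - {"fingers": 60,"x": 0,"y": 0,"z": 0,"ax": 0,"ay": 0,"az": 8}
    - {"fingers": 60,"x": 0,"y": 0,"z": 0,"ax": 0,"ay": 0,"az": 8}
    - {"fingers": 60,"x": 0,"y": 0,"z": 0,"ax": 0,"ay": 0,"az": 8}

```text
t: 10.0
eef_pos: [0.609, 0.3073, 0.1312]
tool_rot: [-0.0, 0.778, 0.628, 0.0]
contact_force: [-0.3, -0.1, -1.1]
gripper_width: 0.705
grasp_force: 0.0
```

```bash
python3 to.py .609 .307 .026 76.2;python3 - <<'E'
from h import *
s=V("side");o=cv2.resize(s.im[170:370,140:400,::-1],None,fx=3,fy=3);cv2.imwrite("pics/e1.png",cv2.convertScaleAbs(o,alpha=1.7))
E
```

```text
t 10.0 pos [0.609  0.3073 0.1312] shift mm [-3.000e-01  1.000e-01  1.052e+02] turn deg [-0.   -0.04  1.68] q [-1.03  0.69  0.71  1.66 -0.52  0.99 -0.35] F [-0.3 -0.1 -1.1] w 0.705 gf 0.0
```

View pics/e1.png

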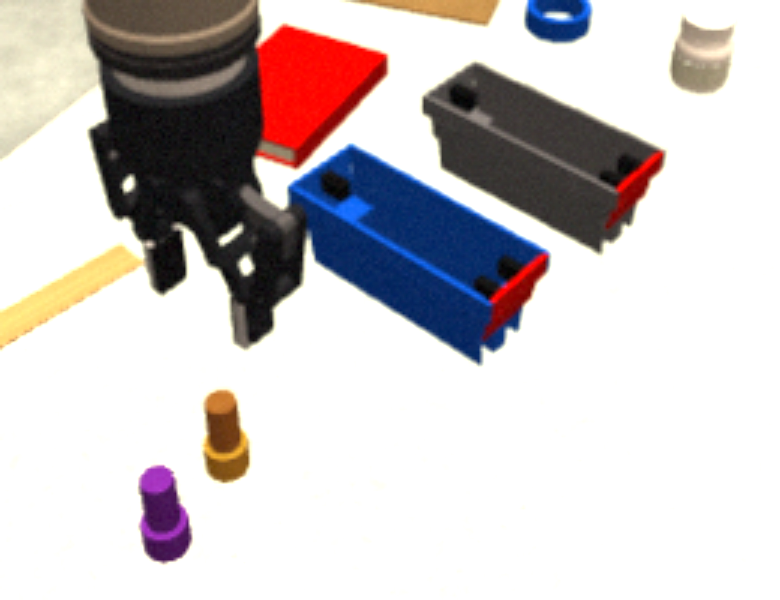

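The blue crate stands upright beside the upright grey one. The gripper is 130 mm up, over the brass stamp at crop (225,435). Now I descend and grip.

Request:
jog_arm:
  rows:
    - {"fingers": 60,"x": 0,"y": 0,"z": 20,"ax": 0,"ay": 0,"az": 1.7}
    - {"fingers": 60,"x": 0,"y": 0,"z": 20,"ax": 0,"ay": 0,"az": 0}
    - {"fingers": 60,"x": 0,"y": 0,"z": 20,"ax": 0,"ay": 0,"az": 0}
    - {"fingers": 60,"x": 0,"y": 0,"z": 20,"ax": 0,"ay": 0,"az": 0}
    - {"fingers": 60,"x": 0,"y": 0,"z": 15,"ax": 0,"ay": 0,"az": 0}
    - {"fingers": 60,"x": 0,"y": 0,"z": 9,"ax": 0,"ay": 0,"az": 0}
    - {"fingers": 60,"x": 0,"y": 0,"z": 0,"ax": 0,"ay": 0,"az": 0}
    - {"fingers": 60,"x": 0,"y": 0,"z": 0,"ax": 0,"ay": 0,"az": 0}

```text
t: 10.85
eef_pos: [0.6095, 0.307, 0.0269]
tool_rot: [0.0, 0.785, 0.619, 0.0]
contact_force: [0.7, 0.4, -0.2]
gripper_width: 0.703
grasp_force: 0.0
```

Request:
jog_arm:
  force: 40
  rows:
    - {"fingers": 10,"x": 0,"y": 0,"z": 0,"ax": 0,"ay": 0,"az": 0}
    - {"fingers": 10,"x": 0,"y": 0,"z": 0,"ax": 0,"ay": 0,"az": 0}
    - {"fingers": 10,"x": 0,"y": 0,"z": 0,"ax": 0,"ay": 0,"az": 0}
    - {"fingers": 10,"x": 0,"y": 0,"z": 0,"ax": 0,"ay": 0,"az": 0}
    - {"fingers": 10,"x": 0,"y": 0,"z": 0,"ax": 0,"ay": 0,"az": 0}
    - {"fingers": 10,"x": 0,"y": 0,"z": 0,"ax": 0,"ay": 0,"az": 0}
    - {"fingers": 10,"x": 0,"y": 0,"z": 0,"ax": 0,"ay": 0,"az": 0}
    - {"fingers": 10,"x": 0,"y": 0,"z": 0,"ax": 0,"ay": 0,"az": 0}

```text
t: 11.65
eef_pos: [0.6095, 0.3072, 0.0272]
tool_rot: [-0.0, 0.785, 0.619, 0.0]
contact_force: [-1.6, -0.1, 5.6]
gripper_width: 0.224
grasp_force: 39.2
```

```bash
python3 to.py .609 .307 .2 76.2;python3 - <<'E'
from h import *
s=V("side");t=V("top")
o=cv2.resize(s.im[250:370,160:280,::-1],None,fx=4,fy=4);cv2.imwrite("pics/e2.png",cv2.convertScaleAbs(o,alpha=1.7))
# refine grey crate pose: dark non-blue rim, plus red
m=t.mask((0,0,0),(180,255,75),(275,180,355,285));print(t.hsv[230,300],t.hsv[232,314],t.hsv[232,290])
h=hull(cv2.morphologyEx(m,cv2.MORPH_OPEN,np.ones((3,3)))).astype(float);r=cv2.minAreaRect(t.plane(h,.075)[:,:2].astype(np.float32));print(r)
m=t.mask((0,120,30),(8,255,255),(275,250,340,290))
print("red",np.argwhere(m).mean(0)[::-1],t.plane([np.argwhere(m).mean(0)[::-1]],.068))
E
```

```text
t 11.65 pos [0.6095 0.3072 0.0272] shift mm [  -0.2   -0.3 -172.8] turn deg [ 0.03 -0.05  0.3 ] q [-0.97  0.81  0.63  1.7  -0.62  0.83 -0.3 ] F [-1.6 -0.1  5.6] w 0.224 gf 39.2
[ 43  17 108] [23 17 59] [ 41  19 106]
((0.540775716304779, -0.026388734579086304), (0.06924669444561005, 0.18038874864578247), 76.22240447998047)
red [306.56862745 267.62745098] [[ 0.4525815  -0.00493622  0.068     ]]
```

View pics/e2.png

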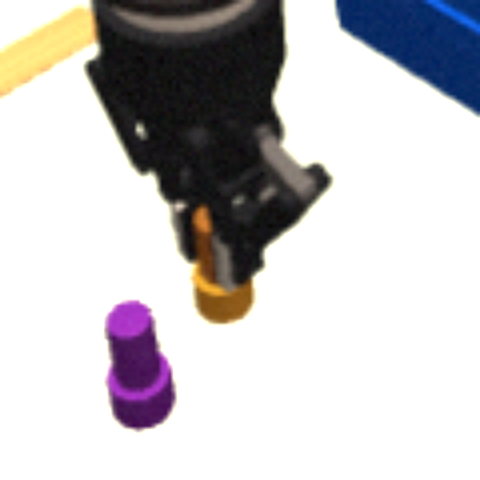

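The fingers hold the handle clear of the foot, with the stamp at crop (222,275); the 19 mm opening agrees. Now I lift and carry it to the grey crate, whose pose is unchanged at (0.5385,-0.026), yaw 166.2°.

Request:
jog_arm:
  rows:
    - {"fingers": 10,"x": 0,"y": 0,"z": -10,"ax": 0,"ay": 0,"az": 0}
    - {"fingers": 10,"x": 0,"y": 0,"z": -25,"ax": 0,"ay": 0,"az": 0}
    - {"fingers": 10,"x": 0,"y": 0,"z": -35,"ax": 0,"ay": 0,"az": 0}
    - {"fingers": 10,"x": 0,"y": 0,"z": -35,"ax": 0,"ay": 0,"az": 0}
    - {"fingers": 10,"x": 0,"y": 0,"z": -30,"ax": 0,"ay": 0,"az": 0}
    - {"fingers": 10,"x": 0,"y": 0,"z": -10,"ax": 0,"ay": 0,"az": 0}
    - {"fingers": 10,"x": 0,"y": 0,"z": 0,"ax": 0,"ay": 0,"az": 0}
    - {"fingers": 10,"x": 0,"y": 0,"z": 0,"ax": 0,"ay": 0,"az": 0}

```text
t: 12.55
eef_pos: [0.608, 0.3069, 0.17]
tool_rot: [-0.0, 0.785, 0.619, -0.001]
contact_force: [0.3, -0.2, -1.9]
gripper_width: 0.223
grasp_force: 39.2
```

```bash
python3 to.py .5385 -.026 .15 76.2;python3 - <<'E'
from h import *
s=V("side");m=s.mask((5,90,30),(28,255,255),(140,200,290,340));m=cv2.morphologyEx(m,cv2.MORPH_OPEN,np.ones((2,2)))
n,l,st,c=cv2.connectedComponentsWithStats(m);print(st,c.round(1))
p=s.proj([(.6093,.307,.145)]);print("foot bottom expected",p, "foot axis mid",s.proj([(.6093,.307,.156)]))
E
```

```text
t 12.55 pos [0.608  0.3069 0.17  ] shift mm [-339.9   10.2   20.4] turn deg [-0.11  0.07  0.31] q [-1.05  0.65  0.75  1.63 -0.5   1.06 -0.39] F [ 0.3 -0.2 -1.9] w 0.223 gf 39.2
[[     0      0    560    420 234379]
 [   202    242     17     36    304]
 [   141    253     47     33    517]] [[279.9 209.3]
 [208.2 263.6]
 [162.1 268.2]]
foot bottom expected [[209.11104336 269.05757138]] foot axis mid [[208.52112496 264.29207926]]
```

Request:
jog_arm:
  rows:
    - {"fingers": 10,"x": -25,"y": 0,"z": 0,"ax": 0,"ay": 0,"az": 0}
    - {"fingers": 10,"x": -45,"y": 2,"z": 0,"ax": 0,"ay": 0,"az": 0.3}
    - {"fingers": 10,"x": -45,"y": 2,"z": 0,"ax": 0,"ay": 0,"az": 0}
    - {"fingers": 10,"x": -45,"y": 2,"z": 0,"ax": 0,"ay": 0,"az": 0}
    - {"fingers": 10,"x": -45,"y": 2,"z": 0,"ax": 0,"ay": 0,"az": 0}
    - {"fingers": 10,"x": -45,"y": 2,"z": 0,"ax": 0,"ay": 0,"az": 0}
    - {"fingers": 10,"x": -45,"y": 0,"z": 0,"ax": 0,"ay": 0,"az": 0}
    - {"fingers": 10,"x": -30,"y": 0,"z": 0,"ax": 0,"ay": 0,"az": 0}

```text
t: 13.4
eef_pos: [0.5393, -0.0146, 0.1702]
tool_rot: [-0.0, 0.788, 0.616, -0.002]
contact_force: [0.1, 0.3, -1.3]
gripper_width: 0.218
grasp_force: 39.2
```

Request:
jog_arm:
  rows:
    - {"fingers": 10,"x": -15,"y": 0,"z": 0,"ax": 0,"ay": 0,"az": 0}
    - {"fingers": 10,"x": 0,"y": 0,"z": 20,"ax": 0,"ay": 0,"az": 0}
    - {"fingers": 10,"x": 0,"y": 0,"z": 20,"ax": 0,"ay": 0,"az": 0}
    - {"fingers": 10,"x": 0,"y": 0,"z": 10,"ax": 0,"ay": 0,"az": 0}
    - {"fingers": 10,"x": 0,"y": 0,"z": 0,"ax": 0,"ay": 0,"az": 0}
    - {"fingers": 10,"x": 0,"y": 0,"z": 0,"ax": 0,"ay": 0,"az": 0}
    - {"fingers": 10,"x": 0,"y": 0,"z": 0,"ax": 0,"ay": 0,"az": 0}
    - {"fingers": 10,"x": 0,"y": 0,"z": 0,"ax": 0,"ay": 0,"az": 0}

```text
t: 14.2
eef_pos: [0.5385, -0.0255, 0.1222]
tool_rot: [0.0, 0.787, 0.617, 0.001]
contact_force: [0.5, -0.1, -1.0]
gripper_width: 0.219
grasp_force: 39.3
```

```bash
python3 to.py .5385 -.026 .031 76.2
```

```text
t 14.2 pos [ 0.5385 -0.0255  0.1222] shift mm [-0.6 -0.  91.2] turn deg [ 0.07 -0.03  0.01] q [-0.66  0.49  0.77  2.02 -0.47  0.81  0.14] F [ 0.5 -0.1 -1. ] w 0.219 gf 39.3
```

Request:
jog_arm:
  rows:
    - {"fingers": 10,"x": -0.5,"y": 0,"z": 15,"ax": 0,"ay": 0,"az": 0}
    - {"fingers": 10,"x": 0,"y": 0,"z": 15,"ax": 0,"ay": 0,"az": 0}
    - {"fingers": 10,"x": 0,"y": 0,"z": 15,"ax": 0,"ay": 0,"az": 0}
    - {"fingers": 10,"x": 0,"y": 0,"z": 12,"ax": 0,"ay": 0,"az": 0}
    - {"fingers": 10,"x": 0,"y": 0,"z": 12,"ax": 0,"ay": 0,"az": 0}
    - {"fingers": 10,"x": 0,"y": 0,"z": 10,"ax": 0,"ay": 0,"az": 0}
    - {"fingers": 10,"x": 0,"y": 0,"z": 7,"ax": 0,"ay": 0,"az": 0}
    - {"fingers": 10,"x": 0,"y": 0,"z": 2,"ax": 0,"ay": 0,"az": 0}

```text
t: 15.0
eef_pos: [0.5375, -0.0262, 0.0327]
tool_rot: [-0.0, 0.787, 0.617, -0.0]
contact_force: [-0.5, 1.0, -1.7]
gripper_width: 0.222
grasp_force: 39.3
```

Request:
jog_arm:
  rows:
    - {"fingers": 10,"x": 0,"y": 0,"z": 1,"ax": 0,"ay": 0,"az": 0}
    - {"fingers": 10,"x": 0,"y": 0,"z": 0,"ax": 0,"ay": 0,"az": 0}
    - {"fingers": 10,"x": 0,"y": 0,"z": 0.6,"ax": 0,"ay": 0,"az": 0}
    - {"fingers": 10,"x": 0,"y": 0,"z": 0,"ax": 0,"ay": 0,"az": 0}
    - {"fingers": 10,"x": 0,"y": 0,"z": 0.6,"ax": 0,"ay": 0,"az": 0}
    - {"fingers": 10,"x": 0,"y": 0,"z": 0,"ax": 0,"ay": 0,"az": 0}
    - {"fingers": 10,"x": 0,"y": 0,"z": 0,"ax": 0,"ay": 0,"az": 0}
    - {"fingers": 10,"x": 0,"y": 0,"z": 0,"ax": 0,"ay": 0,"az": 0}

```text
t: 15.8
eef_pos: [0.5379, -0.0261, 0.0313]
tool_rot: [-0.0, 0.787, 0.617, 0.0]
contact_force: [0.6, 0.1, -1.6]
gripper_width: 0.224
grasp_force: 39.3
```

Request:
jog_arm:
  rows:
    - {"fingers": 10,"x": 0,"y": 0,"z": 0.6,"ax": 0,"ay": 0,"az": 0}
    - {"fingers": 10,"x": 0,"y": 0,"z": 0,"ax": 0,"ay": 0,"az": 0}
    - {"fingers": 10,"x": 0,"y": 0,"z": 0.5,"ax": 0,"ay": 0,"az": 0}
    - {"fingers": 10,"x": 0,"y": 0,"z": 0,"ax": 0,"ay": 0,"az": 0}
    - {"fingers": 10,"x": 0,"y": 0,"z": 0.5,"ax": 0,"ay": 0,"az": 0}
    - {"fingers": 10,"x": 0,"y": 0,"z": 0,"ax": 0,"ay": 0,"az": 0}
    - {"fingers": 10,"x": 0,"y": 0,"z": 0,"ax": 0,"ay": 0,"az": 0}
    - {"fingers": 10,"x": 0,"y": 0,"z": 0,"ax": 0,"ay": 0,"az": 0}

```text
t: 16.6
eef_pos: [0.538, -0.0261, 0.0302]
tool_rot: [-0.0, 0.787, 0.617, 0.0]
contact_force: [-1.6, 0.3, 6.6]
gripper_width: 0.221
grasp_force: 40.2
```

Contact came at the expected height of 30.2 mm. I open the fingers and lift straight out.

Request:
jog_arm:
  rows:
    - {"fingers": 30,"x": 0,"y": 0,"z": 0,"ax": 0,"ay": 0,"az": 0}
    - {"fingers": 45,"x": 0,"y": 0,"z": 0,"ax": 0,"ay": 0,"az": 0}
    - {"fingers": 45,"x": 0,"y": 0,"z": 0,"ax": 0,"ay": 0,"az": 0}
    - {"fingers": 45,"x": 0,"y": 0,"z": 0,"ax": 0,"ay": 0,"az": 0}
    - {"fingers": 45,"x": 0,"y": 0,"z": -10,"ax": 0,"ay": 0,"az": 0}
    - {"fingers": 45,"x": 0,"y": 0,"z": -25,"ax": 0,"ay": 0,"az": 0}
    - {"fingers": 45,"x": 0,"y": 0,"z": -35,"ax": 0,"ay": 0,"az": 0}
    - {"fingers": 45,"x": 0,"y": 0,"z": -40,"ax": 0,"ay": 0,"az": 0}

```text
t: 17.4
eef_pos: [0.537, -0.0264, 0.1408]
tool_rot: [-0.0, 0.787, 0.617, -0.001]
contact_force: [0.4, 1.2, -0.3]
gripper_width: 0.523
grasp_force: 0.0
```

```bash
python3 to.py .573 .119 .14 166.2
```

```text
t 17.4 pos [ 0.537  -0.0264  0.1408] shift mm [149.7   0.2   0.6] turn deg [-1.200e-01 -3.000e-02 -9.004e+01] q [-0.68  0.47  0.8   2.01 -0.44  0.85  0.12] F [ 0.4  1.2 -0.3] w 0.523 gf 0.0
```

Request:
jog_arm:
  rows:
    - {"fingers": 85,"x": 30,"y": 0,"z": 0,"ax": 0,"ay": 0,"az": 0}
    - {"fingers": 85,"x": 40,"y": 0,"z": 0,"ax": 0,"ay": 0,"az": 0}
    - {"fingers": 85,"x": 40,"y": 0,"z": 0,"ax": 0,"ay": 0,"az": 0}
    - {"fingers": 85,"x": 40,"y": 0,"z": 0,"ax": 0,"ay": 0,"az": 0}
    - {"fingers": 85,"x": 0,"y": 0,"z": 0,"ax": 0,"ay": 0,"az": -7.5}
    - {"fingers": 85,"x": 0,"y": 0,"z": 0,"ax": 0,"ay": 0,"az": -7.5}
    - {"fingers": 85,"x": 0,"y": 0,"z": 0,"ax": 0,"ay": 0,"az": -7.5}
    - {"fingers": 85,"x": 0,"y": 0,"z": 0,"ax": 0,"ay": 0,"az": -7.5}

```text
t: 18.2
eef_pos: [0.5736, 0.1194, 0.1404]
tool_rot: [0.0, 0.598, 0.801, -0.0]
contact_force: [0.1, 0.3, 0.3]
gripper_width: 0.996
grasp_force: 0.0
```

Request:
jog_arm:
  rows:
    - {"fingers": 85,"x": 0,"y": 0,"z": 0,"ax": 0,"ay": 0,"az": -7.5}
    - {"fingers": 85,"x": 0,"y": 0,"z": 0,"ax": 0,"ay": 0,"az": -7.5}
    - {"fingers": 85,"x": 0,"y": 0,"z": 0,"ax": 0,"ay": 0,"az": -7.5}
    - {"fingers": 85,"x": 0,"y": 0,"z": 0,"ax": 0,"ay": 0,"az": -7.5}
    - {"fingers": 85,"x": 0,"y": 0,"z": 0,"ax": 0,"ay": 0,"az": -7.5}
    - {"fingers": 85,"x": 0,"y": 0,"z": 0,"ax": 0,"ay": 0,"az": -7.5}
    - {"fingers": 85,"x": 0,"y": 0,"z": 0,"ax": 0,"ay": 0,"az": -7.5}
    - {"fingers": 85,"x": 0,"y": 0,"z": 0,"ax": 0,"ay": 0,"az": -7.5}

```text
t: 19.0
eef_pos: [0.5737, 0.1192, 0.1404]
tool_rot: [0.0, 0.118, 0.993, -0.0]
contact_force: [-0.1, 0.2, -0.3]
gripper_width: 0.993
grasp_force: 0.0
```

```bash
python3 to.py .573 .119 .041 166.2;python3 - <<'E'
from h import *
s=V("side");t=V("top")
a=cv2.resize(s.im[150:290,220:370,::-1],None,fx=3,fy=3);b=cv2.resize(t.im[170:290,250:350,::-1],None,fx=3.5,fy=3.5)
cv2.imwrite("pics/f1.png",cv2.convertScaleAbs(np.hstack([a,b]),alpha=1.7))
m=t.mask((0,0,0),(180,255,82),(294,180,355,285));m=cv2.morphologyEx(m,cv2.MORPH_OPEN,np.ones((3,3)))|t.mask((0,120,30),(8,255,255),(290,255,340,285))
h=hull(m).astype(float);print(cv2.minAreaRect(t.plane(h,.075)[:,:2].astype(np.float32)))
E
```

```text
t 19.0 pos [0.5737 0.1192 0.1404] shift mm [ 0.7 -0.3 99.4] turn deg [-0.02  0.03  0.27] q [-0.59  0.45  0.36  1.88 -0.21  0.85  1.21] F [-0.1  0.2 -0.3] w 0.993 gf 0.0
((0.5393236875534058, -0.025804631412029266), (0.06995339691638947, 0.18419042229652405), 76.22845458984375)
```

View pics/f1.png

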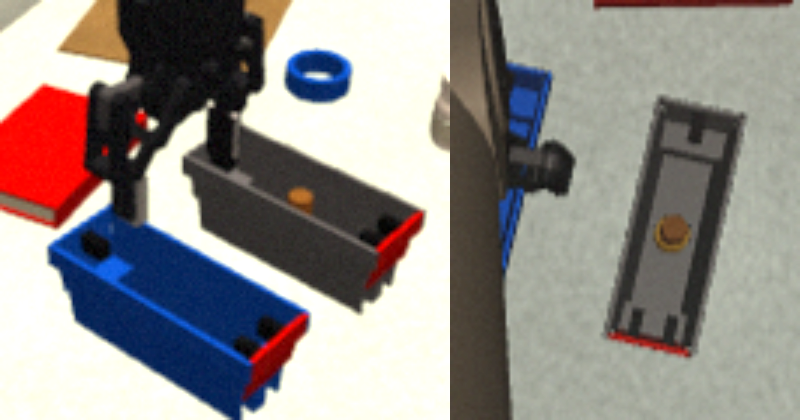

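The stamp stands upright in the middle of the grey crate, at crop (672,232) in the top view. The grey crate is unmoved at (0.539,-0.026), and blue stands under the gripper. I take the blue crate again.

Request:
jog_arm:
  rows:
    - {"fingers": 85,"x": 0,"y": 0,"z": 20,"ax": 0,"ay": 0,"az": 0}
    - {"fingers": 85,"x": 0,"y": 0,"z": 25,"ax": 0,"ay": 0,"az": 0}
    - {"fingers": 85,"x": 0,"y": 0,"z": 20,"ax": 0,"ay": 0,"az": 0}
    - {"fingers": 85,"x": 0,"y": 0,"z": 15,"ax": 0,"ay": 0,"az": 0}
    - {"fingers": 85,"x": 0,"y": 0,"z": 12,"ax": 0,"ay": 0,"az": 0}
    - {"fingers": 85,"x": 0,"y": 0,"z": 6,"ax": 0,"ay": 0,"az": 0}
    - {"fingers": 85,"x": 0,"y": 0,"z": 0,"ax": 0,"ay": 0,"az": 0}
    - {"fingers": 85,"x": 0,"y": 0,"z": 0,"ax": 0,"ay": 0,"az": 0}

```text
t: 19.9
eef_pos: [0.5742, 0.1196, 0.0422]
tool_rot: [0.0, 0.12, 0.993, 0.0]
contact_force: [0.1, -0.7, 0.7]
gripper_width: 0.996
grasp_force: 0.0
```

Request:
jog_arm:
  force: 50
  rows:
    - {"fingers": 60,"x": 0,"y": 0,"z": 0,"ax": 0,"ay": 0,"az": 0}
    - {"fingers": 60,"x": 0,"y": 0,"z": 0,"ax": 0,"ay": 0,"az": 0}
    - {"fingers": 60,"x": 0,"y": 0,"z": 0,"ax": 0,"ay": 0,"az": 0}
    - {"fingers": 60,"x": 0,"y": 0,"z": 0,"ax": 0,"ay": 0,"az": 0}
    - {"fingers": 60,"x": 0,"y": 0,"z": 0,"ax": 0,"ay": 0,"az": 0}
    - {"fingers": 60,"x": 0,"y": 0,"z": 0,"ax": 0,"ay": 0,"az": 0}
    - {"fingers": 60,"x": 0,"y": 0,"z": 0,"ax": 0,"ay": 0,"az": 0}
    - {"fingers": 60,"x": 0,"y": 0,"z": 0,"ax": 0,"ay": 0,"az": 0}

```text
t: 20.7
eef_pos: [0.5743, 0.1196, 0.0427]
tool_rot: [0.001, 0.12, 0.993, 0.0]
contact_force: [-1.5, 0.2, 6.5]
gripper_width: 0.785
grasp_force: 55.6
```

Request:
jog_arm:
  rows:
    - {"fingers": 60,"x": 0,"y": 0,"z": -10,"ax": 0,"ay": 0,"az": 0}
    - {"fingers": 60,"x": 0,"y": 0,"z": -20,"ax": 0,"ay": 0,"az": 0}
    - {"fingers": 60,"x": 0,"y": 0,"z": -25,"ax": 0,"ay": 0,"az": 0}
    - {"fingers": 60,"x": 0,"y": 0,"z": -25,"ax": 0,"ay": 0,"az": 0}
    - {"fingers": 60,"x": 0,"y": 0,"z": -25,"ax": 0,"ay": 0,"az": 0}
    - {"fingers": 60,"x": 0,"y": 0,"z": -20,"ax": 0,"ay": 0,"az": 0}
    - {"fingers": 60,"x": 0,"y": 0,"z": 0,"ax": 0,"ay": 0,"az": 0}
    - {"fingers": 60,"x": 0,"y": 0,"z": 0,"ax": 0,"ay": 0,"az": 0}

```text
t: 21.5
eef_pos: [0.5733, 0.1196, 0.1665]
tool_rot: [-0.0, 0.12, 0.993, 0.0]
contact_force: [0.4, 0.2, -2.2]
gripper_width: 0.785
grasp_force: 57.5
```

```bash
python3 to.py .5387 -.026 .165 -13.8
```

```text
t 21.5 pos [0.5733 0.1196 0.1665] shift mm [  -1.2 -149.6    1.4] turn deg [ 2.0e-02  2.0e-02 -1.8e+02] q [-0.61  0.42  0.38  1.86 -0.19  0.9   1.2 ] F [ 0.4  0.2 -2.2] w 0.785 gf 57.5
```

Request:
jog_arm:
  rows:
    - {"fingers": 60,"x": 0,"y": 0,"z": -1,"ax": 0,"ay": 0,"az": 7.5}
    - {"fingers": 60,"x": 0,"y": 0,"z": 0,"ax": 0,"ay": 0,"az": 7.5}
    - {"fingers": 60,"x": 0,"y": 0,"z": 0,"ax": 0,"ay": 0,"az": 7.5}
    - {"fingers": 60,"x": 0,"y": 0,"z": 0,"ax": 0,"ay": 0,"az": 7.5}
    - {"fingers": 60,"x": 0,"y": 0,"z": 0,"ax": 0,"ay": 0,"az": 7.5}
    - {"fingers": 60,"x": 0,"y": 0,"z": 0,"ax": 0,"ay": 0,"az": 7.5}
    - {"fingers": 60,"x": 0,"y": 0,"z": 0,"ax": 0,"ay": 0,"az": 7.5}
    - {"fingers": 60,"x": 0,"y": 0,"z": 0,"ax": 0,"ay": 0,"az": 7.5}

```text
t: 22.3
eef_pos: [0.5724, 0.1193, 0.1659]
tool_rot: [-0.001, 0.603, 0.798, -0.001]
contact_force: [-0.8, -0.3, -2.4]
gripper_width: 0.787
grasp_force: 57.4
```

Request:
jog_arm:
  rows:
    - {"fingers": 60,"x": 0,"y": 0,"z": 0,"ax": 0,"ay": 0,"az": 7.5}
    - {"fingers": 60,"x": 0,"y": 0,"z": 0,"ax": 0,"ay": 0,"az": 7.5}
    - {"fingers": 60,"x": 0,"y": 0,"z": 0,"ax": 0,"ay": 0,"az": 7.5}
    - {"fingers": 60,"x": 0,"y": 0,"z": 0,"ax": 0,"ay": 0,"az": 7.5}
    - {"fingers": 60,"x": 0,"y": 0,"z": 0,"ax": 0,"ay": 0,"az": 7.5}
    - {"fingers": 60,"x": 0,"y": 0,"z": 0,"ax": 0,"ay": 0,"az": 7.5}
    - {"fingers": 60,"x": 0,"y": 0,"z": 0,"ax": 0,"ay": 0,"az": 7.5}
    - {"fingers": 60,"x": 0,"y": 0,"z": 0,"ax": 0,"ay": 0,"az": 7.5}

```text
t: 23.1
eef_pos: [0.5725, 0.1194, 0.166]
tool_rot: [0.0, 0.921, 0.39, -0.001]
contact_force: [0.8, 0.7, -2.5]
gripper_width: 0.789
grasp_force: 57.4
```

Request:
jog_arm:
  rows:
    - {"fingers": 60,"x": 0,"y": 0,"z": 0,"ax": 0,"ay": 0,"az": 7.5}
    - {"fingers": 60,"x": 0,"y": 0,"z": 0,"ax": 0,"ay": 0,"az": 7.5}
    - {"fingers": 60,"x": 0,"y": 0,"z": 0,"ax": 0,"ay": 0,"az": 7.5}
    - {"fingers": 60,"x": 0,"y": 0,"z": 0,"ax": 0,"ay": 0,"az": 7.5}
    - {"fingers": 60,"x": 0,"y": 0,"z": 0,"ax": 0,"ay": 0,"az": 7.5}
    - {"fingers": 60,"x": 0,"y": 0,"z": 0,"ax": 0,"ay": 0,"az": 7.5}
    - {"fingers": 60,"x": 0,"y": 0,"z": 0,"ax": 0,"ay": 0,"az": 7.5}
    - {"fingers": 60,"x": 0,"y": 0,"z": 0,"ax": 0,"ay": 0,"az": 7.5}

```text
t: 23.9
eef_pos: [0.5726, 0.1194, 0.166]
tool_rot: [0.001, 0.992, -0.123, -0.001]
contact_force: [-0.2, 0.2, -2.0]
gripper_width: 0.784
grasp_force: 57.4
```

```bash
python3 to.py .538 -.026 .150 -13.8
```

```text
t 23.9 pos [0.5726 0.1194 0.166 ] shift mm [  2.  149.5  16.3] turn deg [ 0.11  0.11 -0.32] q [-1.1   0.71  1.17  1.89 -0.74  1.08 -1.44] F [-0.2  0.2 -2. ] w 0.784 gf 57.4
```

Request:
jog_arm:
  rows:
    - {"fingers": 60,"x": 0,"y": 20,"z": 0,"ax": 0,"ay": 0,"az": 0}
    - {"fingers": 60,"x": 2,"y": 30,"z": 0,"ax": 0,"ay": 0,"az": 0}
    - {"fingers": 60,"x": 0,"y": 35,"z": 0,"ax": 0,"ay": 0,"az": 0}
    - {"fingers": 60,"x": 0,"y": 35,"z": 0,"ax": 0,"ay": 0,"az": 0}
    - {"fingers": 60,"x": 0,"y": 20,"z": 0,"ax": 0,"ay": 0,"az": 0}
    - {"fingers": 60,"x": 0,"y": 9.5,"z": 8,"ax": 0,"ay": 0,"az": 0}
    - {"fingers": 60,"x": 0,"y": 0,"z": 8,"ax": 0,"ay": 0,"az": 0}
    - {"fingers": 60,"x": 0,"y": 0,"z": 0,"ax": 0,"ay": 0,"az": 0}

```text
t: 24.7
eef_pos: [0.5391, -0.0246, 0.1496]
tool_rot: [0.0, 0.993, -0.12, -0.002]
contact_force: [-0.4, -0.7, -2.6]
gripper_width: 0.786
grasp_force: 57.4
```

Request:
jog_arm:
  rows:
    - {"fingers": 60,"x": 0,"y": 0,"z": 4,"ax": 0,"ay": 0,"az": 0}
    - {"fingers": 60,"x": 0,"y": 0,"z": 4,"ax": 0,"ay": 0,"az": 0}
    - {"fingers": 60,"x": 0,"y": 0,"z": 4,"ax": 0,"ay": 0,"az": 0}
    - {"fingers": 60,"x": 0,"y": 0,"z": 4,"ax": 0,"ay": 0,"az": 0}
    - {"fingers": 60,"x": 0,"y": 0,"z": 4,"ax": 0,"ay": 0,"az": 0}
    - {"fingers": 60,"x": 0,"y": 0,"z": 2,"ax": 0,"ay": 0,"az": 0}
    - {"fingers": 60,"x": 0,"y": 0,"z": 0,"ax": 0,"ay": 0,"az": 0}
    - {"fingers": 60,"x": 0,"y": 0,"z": 0,"ax": 0,"ay": 0,"az": 0}

```text
t: 25.5
eef_pos: [0.54, -0.0262, 0.1298]
tool_rot: [-0.0, 0.993, -0.12, 0.0]
contact_force: [-0.0, -0.3, -2.3]
gripper_width: 0.787
grasp_force: 57.4
```

```bash
python3 to.py .538 -.026 .1115 -13.8;python3 - <<'E'
from h import *
s=V("side");t=V("top")
a=cv2.resize(s.im[130:270,250:390,::-1],None,fx=4,fy=4);b=cv2.resize(t.im[180:290,270:350,::-1],None,fx=3,fy=3);b=np.pad(b,((0,a.shape[0]-b.shape[0]),(0,0),(0,0)))
cv2.imwrite("pics/g1.png",cv2.convertScaleAbs(np.hstack([a,b]),alpha=1.7))
E
```

```text
t 25.5 pos [ 0.54   -0.0262  0.1298] shift mm [-2.   0.3 18.3] turn deg [-0.   -0.01 -0.01] q [-0.86  0.66  1.12  2.02 -0.75  0.95 -1.16] F [-0.  -0.3 -2.3] w 0.787 gf 57.4
```

View pics/g1.png

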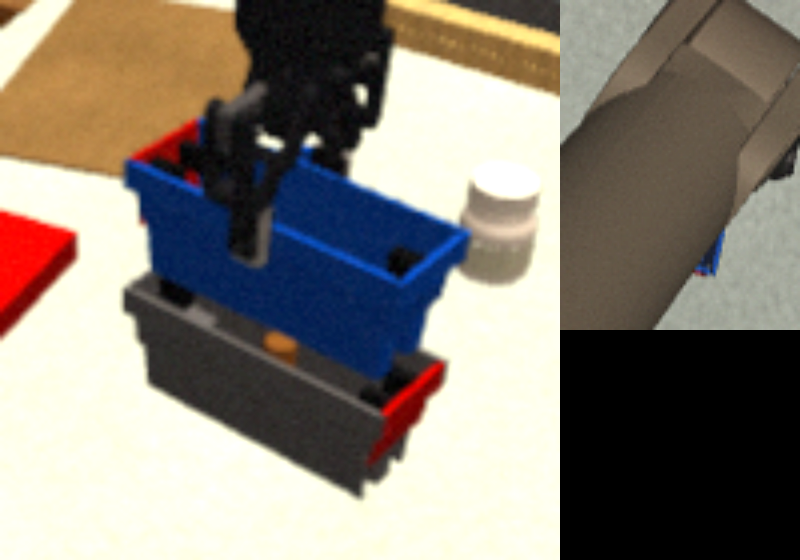

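Blue hangs level with its red end at the plain end, above the grey crate and the standing stamp. I check the rim corners of both crates against each other.

```bash
python3 - <<'E'
from h import *
s=V("side")
B=s.plane([(281.5,170.2),(350.5,201.2),(367.3,188.7)],.162);G=s.plane([(281,202.3),(345.5,232.5),(361.7,220.5)],.075)
print(B.round(4),G.round(4));e=np.array([.971,-.2385]);n=np.array([.2385,.971])
D=(B-G)[:,:2];print("along",D@e*1e3,"across",D@n*1e3)
E
```

```text
[[ 0.633  -0.0132  0.162 ]
 [ 0.4566  0.03    0.162 ]
 [ 0.4399 -0.0307  0.162 ]] [[ 0.632  -0.0123  0.075 ]
 [ 0.4587  0.0237  0.075 ]
 [ 0.4404 -0.0337  0.075 ]]
along [ 1.2022762  -3.55452964 -1.16302576] across [-0.64410841  5.54036893  2.80074177]
```

Blue is centred to within a few millimetres, against 7 mm of play. I trim slightly and lower slowly.

Request:
jog_arm:
  rows:
    - {"fingers": 60,"x": -1,"y": 1,"z": 0,"ax": 0,"ay": 0,"az": 0}
    - {"fingers": 60,"x": 0,"y": 0,"z": 4,"ax": 0,"ay": 0,"az": 0}
    - {"fingers": 60,"x": 0,"y": 0,"z": 4,"ax": 0,"ay": 0,"az": 0}
    - {"fingers": 60,"x": 0,"y": 0,"z": 4,"ax": 0,"ay": 0,"az": 0}
    - {"fingers": 60,"x": 0,"y": 0,"z": 3,"ax": 0,"ay": 0,"az": 0}
    - {"fingers": 60,"x": 0,"y": 0,"z": 1,"ax": 0,"ay": 0,"az": 0}
    - {"fingers": 60,"x": 0,"y": 0,"z": 0,"ax": 0,"ay": 0,"az": 0}
    - {"fingers": 60,"x": 0,"y": 0,"z": 0,"ax": 0,"ay": 0,"az": 0}

```text
t: 26.45
eef_pos: [0.5388, -0.0269, 0.1138]
tool_rot: [0.0, 0.993, -0.12, 0.0]
contact_force: [0.1, -0.2, -2.7]
gripper_width: 0.788
grasp_force: 57.4
```

Request:
jog_arm:
  rows:
    - {"fingers": 60,"x": 0,"y": 0,"z": 0.7,"ax": 0,"ay": 0,"az": 0}
    - {"fingers": 60,"x": 0,"y": 0,"z": 0,"ax": 0,"ay": 0,"az": 0}
    - {"fingers": 60,"x": 0,"y": 0,"z": 0.5,"ax": 0,"ay": 0,"az": 0}
    - {"fingers": 60,"x": 0,"y": 0,"z": 0,"ax": 0,"ay": 0,"az": 0}
    - {"fingers": 60,"x": 0,"y": 0,"z": 0.5,"ax": 0,"ay": 0,"az": 0}
    - {"fingers": 60,"x": 0,"y": 0,"z": 0,"ax": 0,"ay": 0,"az": 0}
    - {"fingers": 60,"x": 0,"y": 0,"z": 0,"ax": 0,"ay": 0,"az": 0}
    - {"fingers": 60,"x": 0,"y": 0,"z": 0,"ax": 0,"ay": 0,"az": 0}

```text
t: 27.25
eef_pos: [0.5387, -0.0269, 0.112]
tool_rot: [-0.0, 0.993, -0.12, 0.0]
contact_force: [-0.7, 0.5, -2.4]
gripper_width: 0.787
grasp_force: 57.4
```

Request:
jog_arm:
  rows:
    - {"fingers": 60,"x": 0,"y": 0,"z": 0.5,"ax": 0,"ay": 0,"az": 0}
    - {"fingers": 60,"x": 0,"y": 0,"z": 0,"ax": 0,"ay": 0,"az": 0}
    - {"fingers": 60,"x": 0,"y": 0,"z": 0.5,"ax": 0,"ay": 0,"az": 0}
    - {"fingers": 60,"x": 0,"y": 0,"z": 0,"ax": 0,"ay": 0,"az": 0}
    - {"fingers": 60,"x": 0,"y": 0,"z": 0.3,"ax": 0,"ay": 0,"az": 0}
    - {"fingers": 60,"x": 0,"y": 0,"z": 0,"ax": 0,"ay": 0,"az": 0}
    - {"fingers": 60,"x": 0,"y": 0,"z": 0,"ax": 0,"ay": 0,"az": 0}
    - {"fingers": 60,"x": 0,"y": 0,"z": 0,"ax": 0,"ay": 0,"az": 0}

```text
t: 28.05
eef_pos: [0.5389, -0.027, 0.1117]
tool_rot: [-0.001, 0.993, -0.12, 0.0]
contact_force: [-5.4, 1.5, 10.8]
gripper_width: 0.787
grasp_force: 59.1
```

It landed at the expected height of 0.1117 m. I release and retreat.

Request:
jog_arm:
  rows:
    - {"fingers": 72,"x": 0,"y": 0,"z": 0,"ax": 0,"ay": 0,"az": 0}
    - {"fingers": 85,"x": 0,"y": 0,"z": 0,"ax": 0,"ay": 0,"az": 0}
    - {"fingers": 85,"x": 0,"y": 0,"z": 0,"ax": 0,"ay": 0,"az": 0}
    - {"fingers": 85,"x": 0,"y": 0,"z": 0,"ax": 0,"ay": 0,"az": 0}
    - {"fingers": 85,"x": 0,"y": 0,"z": 0,"ax": 0,"ay": 0,"az": 0}
    - {"fingers": 85,"x": 0,"y": 0,"z": -10,"ax": 0,"ay": 0,"az": 0}
    - {"fingers": 85,"x": 0,"y": 0,"z": -20,"ax": 0,"ay": 0,"az": 0}
    - {"fingers": 85,"x": 0,"y": 0,"z": -30,"ax": 0,"ay": 0,"az": 0}

```text
t: 28.85
eef_pos: [0.5378, -0.0269, 0.171]
tool_rot: [0.0, 0.993, -0.12, -0.001]
contact_force: [-0.8, 0.3, 0.0]
gripper_width: 0.994
grasp_force: 0.0
```

Request:
jog_arm:
  rows:
    - {"fingers": 85,"x": 0,"y": 0,"z": -30,"ax": 0,"ay": 0,"az": 0}
    - {"fingers": 85,"x": 0,"y": -30,"z": 0,"ax": 0,"ay": 0,"az": 0}
    - {"fingers": 85,"x": 0,"y": -40,"z": 0,"ax": 0,"ay": 0,"az": 0}
    - {"fingers": 85,"x": 0,"y": -40,"z": 0,"ax": 0,"ay": 0,"az": 0}
    - {"fingers": 85,"x": 0,"y": -40,"z": 0,"ax": 0,"ay": 0,"az": 0}
    - {"fingers": 85,"x": 0,"y": -40,"z": 0,"ax": 0,"ay": 0,"az": 0}
    - {"fingers": 85,"x": 0,"y": 0,"z": 0,"ax": 0,"ay": 0,"az": 0}
    - {"fingers": 85,"x": 0,"y": 0,"z": 0,"ax": 0,"ay": 0,"az": 0}

```text
t: 29.65
eef_pos: [0.5841, 0.1585, 0.201]
tool_rot: [0.0, 0.993, -0.119, 0.0]
contact_force: [1.3, 0.1, -0.1]
gripper_width: 0.994
grasp_force: 0.0
```

```bash
python3 - <<'E'
from h import *
s=V("side");t=V("top")
a=cv2.resize(s.im[130:270,250:400,::-1],None,fx=3.2,fy=3.2);b=cv2.resize(t.im[180:290,270:350,::-1],None,fx=4,fy=4);H=max(a.shape[0],b.shape[0]);p=lambda q:np.pad(q,((0,H-q.shape[0]),(0,0),(0,0)))
o=np.hstack([p(a),p(b)]);cv2.imwrite("pics/z1.png",cv2.convertScaleAbs(o,alpha=1.7))
E
```

```text
(no output)
```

View pics/z1.png

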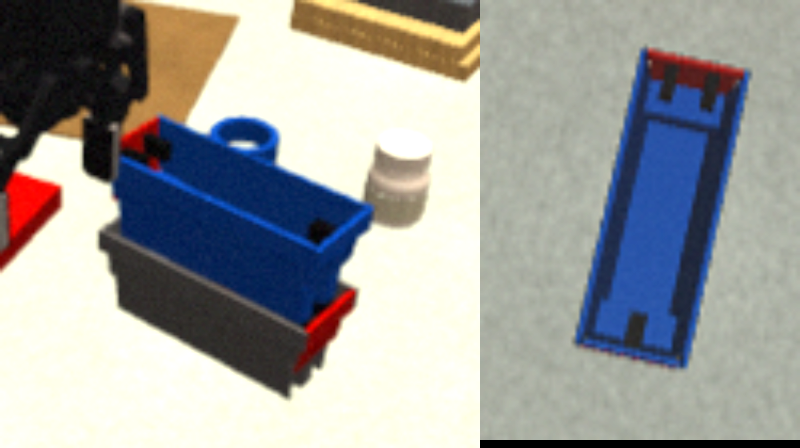

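```bash
python3 - <<'E'
from h import *
t=V("top");s=V("side");bb=(275,180,350,290)
m=t.mask((100,100,20),(130,255,255),bb)|t.mask((0,120,30),(8,255,255),(300,185,350,230))
h=hull(m).astype(float);r=cv2.minAreaRect(t.plane(h,.144)[:,:2].astype(np.float32));print(r)
T=cv2.approxPolyDP(hull(m),3,True).reshape(-1,2);print(T)
# side near-plain corner, far-plain corner vs top
S=[(350.6,207.5),(366,195)];k=T[np.argsort(-T[:,1])[:2]];k=k[np.argsort(k[:,0])].astype(float);print(tri(s,S,t,k).round(4),tri(s,[(300.6,167)],t,[T[np.argmax(T[:,0])]]).round(4))
E
```

```text
((0.53775554895401, -0.02588994801044464), (0.06780390441417694, 0.18426670134067535), 76.19476318359375)
[[311 192]
 [336 198]
 [321 271]
 [294 265]]
[[ 0.4563  0.0267  0.1445  0.0021]
 [ 0.4421 -0.0369  0.1417  0.0011]] [[ 0.6165 -0.0788  0.1416  0.0038]]
```

The blue rim stands at 142–144 mm at both ends (144 expected), is centred within 1–2 mm and has the same yaw. It is level on the lugs, so I hand in.

```bash
python3 -c "
from station import bot
print(bot.hand_in())"
```

```text
the job is handed in; nothing more can be done
None
```

The job is handed in at about 30 s of the 72 s allowed: the blue crate stands level on the grey crate's lugs, turned half round, above the stamp, which was standing upright when last seen before being covered.

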